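# Reset the peak pointer, then crack the specimen case open

## Robot

A 7-joint arm with a two-finger parallel gripper is mounted at the origin on the work surface. World frame = base frame: x ahead of the robot, y to its left, z up, the work surface at z = 0. Lengths are in m, angles in rad, forces in N, time in s.
With the tool pointing down it reaches from about 0.425 to 0.8 m from the base axis. Payload 8.3 kg.
Tool frame: the origin (TCP) lies between the finger pads; the fingertips stand ctrl.tcp_to_tips ahead of it and the grasp point (between the pads) lies 3 mm ahead of it (ctrl.tcp_to_tips is the distance from the TCP to the fingertips, in m); z points along the fingers, y is the line along which they close (so a half turn about z gives the same grasp; the last joint's range is limited). The gripper opens to 85 mm and grips with 20 to 120 N. Pads are 22 mm wide; open, the fingers measure 114 mm over their backs; the gripper's body (76 mm by 85 mm) begins 54 mm behind the grasp point. The pads swing forward as they close: fully open they stand 13 mm farther back than shut.
Start: joints at [1.209, 0.383, 0.016, 1.37, -0.006, 1.388, -0.046], TCP at [0.184, -0.597, 0.253] pointing down, gripper open.
Joint ranges: [-2.95, 2.95], [-0.25, 2.06], [-1.52, 1.56], [0.18, 2.33], [-1.44, 4.58], [0.02, 2.06], [-3.01, 3.01]. Speed limits (rad/s): [2.39, 2.39, 3.01, 3.01, 3.14, 3.14, 3.14].

## Interface

Orientations are given as a unit quaternion [x, y, z, w].
In Python, from cell import ctrl gives the robot as it stands.
- The arm moves only by the shell command python3 -m crank 'ROWS' [FORCE]. ROWS is a JSON object of lists of equal length, an entry for each row: "rotation": the turn, a rotation vector about the tool's x, y, z in degrees, a list of three; "slide": the shift along the tool's x, y, z in m, a list of three; "gripper": the opening, from 0 (shut) to 1 (fully open). In form: {"rotation": [[wx, wy, wz], ...], "slide": [[tx, ty, tz], ...], "gripper": [gripper, ...]}. A call has 1 to 5 rows; each row shifts and turns the commanded pose from where the row before left it, along the tool's axes as they then stand; what a row does not reach is not made up. A row lasts 1/12 s, in which the tool goes at most 41.7 mm and 7.16 degrees, less where a joint would pass 70% of its speed; a pose out of reach is approached as far as the arm can. A call is refused whole if a number of a shift passes 0.0417 or a number of a turn 7.16, either way. A call with a gripper value outside its range is refused whole. The fingers move at their own pace and stop on an object; FORCE is the grip in N (left out, the last holds). Time passes only in rows, so rows that do not move let the fingers close. It gives the time, the measured TCP pose, the force, the opening and the grip force at its end, in the units of the state.
- ctrl.sense(): the state, without advancing time (a new reading comes with each control period).
- ctrl.capture(name): name is "scene" or "top"; returns (picture, depth): 384x512x3 uint8, red, green, blue; 384x512 float32, m along the optical axis (not along the pixel's ray), 0 where there is no reading.
- ctrl.camera_info(name): a dict with "fovy" (degrees; the focal length in pixels is half the picture's height over the tangent of half this angle, whatever the lens; pixels are square), "cx", "cy" (the principal point, pixels), "R" (3x3) and "t" (3): a world point X has camera coordinates R X + t. Camera axes: x right, y down, z forward; pixel columns grow to the right and rows downward; lengths in m; the calibration is good to about 2 mm. A picture is of the moment at which its call begins. camera_info takes no time and is no camera call.
- ctrl.job_done(): hands the job in; it is judged then, once.
The state is a dict: "t": time; "q": joint angles; "joint_velocities": joint speeds; "joint_efforts": joint torques, N m; "tool_pos": TCP position; "ee_rot": TCP orientation; "contact_force": force on the tool from outside, world axes, zero at the start; "torque": the same for the moment, N m; "finger_gap": finger opening in m; "gripper_force": force on a finger pad.
Only numpy, scipy, OpenCV 4.12 (cv2) and the standard library are available. Lean on these libraries where they do the work, as an engineer would, in place of code of your own. Each camera call takes 0.05 s, during which the arm holds its last target. There are 200 camera calls.

## Task

First turn the black pointer knob on the humidity gauge back to its zero stop, so that the gauge will record only this airing. Then take the clear lid of the specimen case by its bar handle, break it free from its sticky seal without letting it fly open, and finish while still holding it by the handle, steady and slightly ajar, about 25 mm open at its front edge. Leave everything else on the bench where it stands.

Things in the scene. Friction and masses are not known exactly. Their poses are not given: they have to be found in the camera images.
- case: Airtight specimen case, fixed to the bench: a painted grey box 200 mm (x) by 220 mm (y), rim 100 mm high, with a black rubber seal and a clear lid; a brown bird skin lies inside. Origin at the centre of its underside. Its front (where the lid opens) is its -x side, its back with the hinge its +x side.
- lid (a joint): Angle of the clear lid (200 by 220 by 10 mm, 0.4 to 0.7 kg with its handle) about its hinge along the back top edge of the case, rad: 0 shut, grows as it opens, end of travel 0.40. The front edge is 200 mm from the hinge and rises by about 20 mm per 0.1 rad. Let go, the lid falls shut again and sticks.
- handle: Steel bar handle on top of the lid: round, 16 mm in diameter, 100 mm long (plus round ends), on two short posts, along the case's y axis, 170 mm in front of the hinge line (70 mm in front of the case's centre). Origin in the middle of the bar, on its axis, 35 mm above the lid's top face (145 mm above the bench when shut); 27 mm free under the bar. The bar can roll a little about its own axis.
- lid_hinge (a point): Middle of the hinge axis of the lid, on the back top edge of the case, 100 mm above the bench; the axis runs along the case's y.
- lid_front (a point): Middle of the lid's front lower edge, 100 mm above the bench when shut. The seal (a sprung catch) resists an upward pull at the handle, to a peak of about 17 N (14 N seal, 3 N weight) after 2 to 3 mm of rise; past that its pull fades fast and is gone after about 10 mm (0.06 rad), where only the lid's weight, about 3 N at the handle, is left.
- gauge: Humidity gauge, fixed to the bench: white square block 120 by 120 by 60 mm with a round dial (108 mm) facing up, a knob in the middle. Origin at the centre of its underside. The zero mark and a small steel stop pin are at its -x edge of the dial, the scale runs clockwise from there as seen from above.
- knob (a joint): Angle of the pointer knob, rad, clockwise seen from above: 0 at its zero stop, where the pointer is at the pin and points along the gauge's -x; so it is turned back anticlockwise by this angle. Light friction (about 0.05 N m), stays where it is left.
- knob_grip (a point): Point on the knob's vertical axis at the height to grip, 93 mm above the bench. The knob is a black upright bar 42 mm long, 14 mm thick, its top 100 mm above the bench, on a round skirt 44 mm across whose top is 70 mm above the bench. The bar lies along this point's x axis; grip across its 14 mm.
- knob_tip (a point): Tip of the knob's thin pointer, 44 mm from the knob's axis; the pointer prolongs the bar at its one end that has a white line on top.
- cup: Bystander: white cup, 72 mm wide, 55 mm high, in front of the case.
- stone: Bystander: brown stone, 72 mm wide, 38 mm high, in front of the gauge.
- brush: Bystander: brush 170 mm long, lying at the back, left of the middle.
- wash_bottle: Bystander: white bottle 60 mm wide, 160 mm high, at the back.
- jar: Bystander: amber jar 60 mm wide, 75 mm high, at the left.
- wood_block: Bystander: wooden block 120 by 80 by 22 mm, at the right.
- spatula: Bystander: spatula 160 mm long, lying at the left.
There are look-alikes about, which are no part of the job. There is more than one size of the gauge; the job needs the smaller.

How it is judged:
On the way, in this order (a step that is already met when the one before it is completed fails the run):
1. the pointer knob is back at its zero stop while the lid is still shut (value of joint knob below 0.06 rad and value of joint lid below 0.03 rad), for 0.2 s.
2. the lid has broken free of its seal, held by the handle (value of joint lid above 0.07 rad and contact force between the fingers and handle above 1 N), for 0.2 s.
At the end, for the whole second after the job is handed in: The knob is within 0.06 rad of its zero stop; the fingers hold the lid by its handle, still, between 0.07 and 0.20 rad open (14 to 40 mm at its front edge) (all of step 2 and value of joint lid below 0.2 rad and velocity of joint lid between -0.05 and 0.05 rad/s and value of joint knob below 0.06 rad); the arm keeps its last pose, push and grip.
It fails at once if the lid flies open past 0.30 rad (60 mm at its front edge) (value of joint lid above 0.3 rad).
It fails at once if something else on the bench is shifted by more than 30 mm (distance of any of cup, stone, brush, wash_bottle, jar, wood_block, spatula from where it was at the start of the episode above 0.03 m).
It also fails if it takes over 51 s, if anything falls off the work surface, if the arm or the gripper's body presses on something with over 40 N, if the wrist force passes 120 N, or if a joint passes its speed limit or range.

## Working session

There is one attempt and no reset: what is moved stays moved. The work goes in short steps, Python scripts to look and compute and a shell command to move; the robot and the scene stay as the last step left them, time stands still between calls to the robot, and variables do not carry over. Pictures are saved under pics/ and viewed, at most 10 in all, crops included, and the job is handed in when it is done.

```bash
mkdir -p pics; ls; python3 - <<'E'
from cell import ctrl
import cv2,numpy as np
for n in("scene","top"):
    p,d=ctrl.capture(n); np.savez(f"{n}0.npz",p=p,d=d)
    cv2.imwrite(f"pics/{n}0.png",p[:,:,::-1]); i=ctrl.camera_info(n); print(n,i)
    np.save(f"{n}_i.npy",i,allow_pickle=True)
print(ctrl.sense(),ctrl.tcp_to_tips)
E
```

```text
pics
scene {'fovy': 51.57812493691323, 'cx': 261.89138356576433, 'cy': 189.89649553408483, 'R': array([[-0.60705863,  0.79454042,  0.01361434],
       [ 0.65675267,  0.51128177, -0.55431659],
       [-0.4473877 , -0.32756141, -0.83219455]]), 't': array([ 0.35471658, -0.32547248,  1.70116029])}
top {'fovy': 47.0473328479067, 'cx': 258.6963321335486, 'cy': 191.13374349198799, 'R': array([[ 0.01643055, -0.99983141,  0.00819741],
       [-0.99295166, -0.01727883, -0.11725373],
       [ 0.1173756 , -0.00621309, -0.99306816]]), 't': array([-0.03746382,  0.59962449,  1.52678528])}
{'t': 0.1, 'q': array([ 1.20910094,  0.38418975,  0.01636172,  1.37105957, -0.00630633,
        1.38819167, -0.04649174]), 'joint_velocities': array([ 2.18091133e-04, -2.85341120e-03, -5.98334916e-04, -3.19815852e-03,
        4.75835436e-05, -4.19907237e-04, -7.77203851e-04]), 'joint_efforts': array([ 4.49986619e-03, -6.29130006e+01,  8.48832987e-01, -3.72756135e+01,
        1.71445525e-02,  1.04492070e-02,  6.90449298e-06]), 'tool_pos': array([ 0.18390378, -0.59689435,  0.25235172]), 'ee_rot': array([ 9.88854342e-01,  1.48883445e-01, -1.42119666e-04, -8.88495546e-04]), 'contact_force': array([-0.46905905, -0.12721414, -0.08833353]), 'torque': array([-0.01993132,  0.0150681 ,  0.0176209 ]), 'gripper_force': 0.0, 'finger_gap': 0.08563296166786205} 0.022
```

View pics/top0.png

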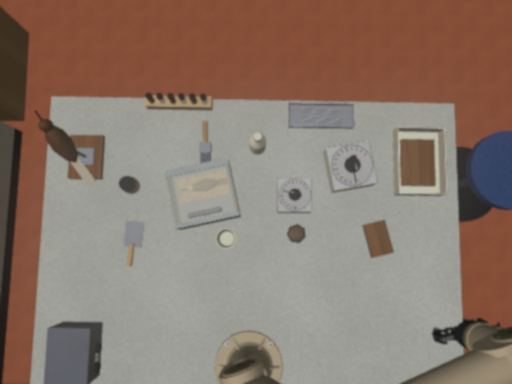

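View pics/scene0.png

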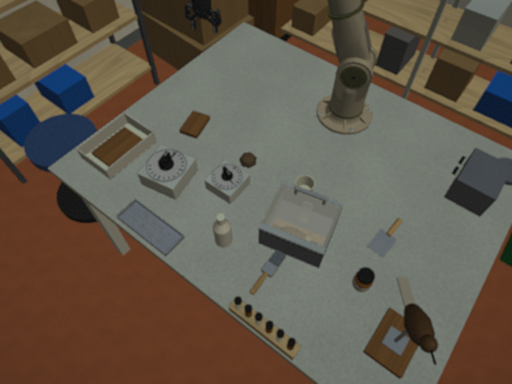

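Top view: small gauge at about (294,195), case at (203,195) with its handle at (205,212), cup at (227,239), and stone at (296,233). The larger gauge at (351,165) is the look-alike.

```bash
cat > h.py <<'E'
import numpy as np,cv2
from cell import ctrl
def ray(n,u,v,z):
    "pixel -> world point on plane z"
    i=ctrl.camera_info(n); f=192/np.tan(np.radians(i["fovy"]/2)); R,t=np.array(i["R"]),np.array(i["t"])
    d=R.T@np.array([(u-i["cx"])/f,(v-i["cy"])/f,1]); c=-R.T@t
    return c+d*(z-c[2])/d[2]
def proj(n,X):
    i=ctrl.camera_info(n); f=192/np.tan(np.radians(i["fovy"]/2))
    c=np.array(i["R"])@X+i["t"]; return c[:2]/c[2]*f+[i["cx"],i["cy"]]
E
python3 - <<'E'
import cv2,numpy as np
from h import *
a=np.load("top0.npz")["p"][:,:,::-1]; b=np.load("scene0.npz")["p"][:,:,::-1]
r=lambda im:cv2.resize(im,(400,300),interpolation=cv2.INTER_CUBIC)
top=np.hstack([r(a[170:221,260:328]),r(a[155:233,152:256])])
bot=np.hstack([r(b[156:204,196:260]),r(b[180:264,255:367])])
cv2.imwrite("pics/crops.png",np.vstack([top,bot]))
# black masks
for n,im,(y0,y1,x0,x1) in(("top",a,(180,210,280,310)),("scene",b,(160,190,212,245))):
    g=im[y0:y1,x0:x1].max(2); print(n,y0,x0)
    print("\n".join(" ".join("%3d"%v for v in row) for row in g))
E
```

```text
top 180 280
172 172 172 171 169 167 161 157 152 151 152 150 146 151 157 154 151 153 155 153 151 151 156 160 165 170 172 173 173 172
172 172 171 170 164 159 157 152 148 152 157 153 144 149 158 155 147 152 159 156 148 149 149 151 157 166 171 172 173 172
172 170 169 164 158 155 156 152 144 147 157 154 142 147 157 156 148 154 161 154 145 148 154 152 150 157 167 170 173 171
171 168 164 158 153 152 155 155 148 148 155 157 150 150 158 159 155 158 161 157 149 153 158 153 146 149 159 167 170 171
169 163 159 155 152 147 148 156 158 158 161 161 159 160 161 162 162 163 163 161 159 158 158 149 144 146 152 159 166 169
164 159 156 156 156 148 147 156 161 163 163 163 163 162 163 163 164 164 164 162 162 162 158 146 147 153 155 155 160 166
161 154 154 156 158 156 152 157 160 163 163 163 163 162 161 161 163 163 164 164 162 163 159 154 155 158 156 154 156 163
156 152 149 149 155 159 160 161 161 161 161 160 157 154 152 150 154 157 159 161 162 162 162 160 158 153 151 154 154 159
154 153 147 142 150 158 162 162 161 161 155 145 137 131 125 123 129 136 145 154 160 162 163 162 157 148 148 153 154 155
155 157 
[... 5785 characters left out ...]
 109 116 118 116 118 118 111 104 100  98
104 117 118 112 112 116 119 108  94 103 117 117 120 125 124 114 117 125 123 112 114 120 115 109 110 114 120 121 112 105 101  99  97
 76  91 105 113 112 111 111  99  99 116 120 108 113 124 121 107 110 122 123 110 112 117 116 109 110 116 120 115 105 101  99  97  98
 65  69  83  96 107 108 104  99 104 117 117 105 109 122 119 107 109 119 118 109 110 109 110 118 122 122 115 106 102 100 100  98  98
 65  65  65  73  87  99 108 108 106 108 106 103 108 116 114 105 106 108 109 106 109 115 123 128 125 116 108 101 100  99  97  98 101
 65  65  65  64  70  79  95 107 114 116 117 115 113 115 109 104 106 116 120 121 124 128 133 129 120 107 102 102 101  98  97 101 110
```

View pics/crops.png

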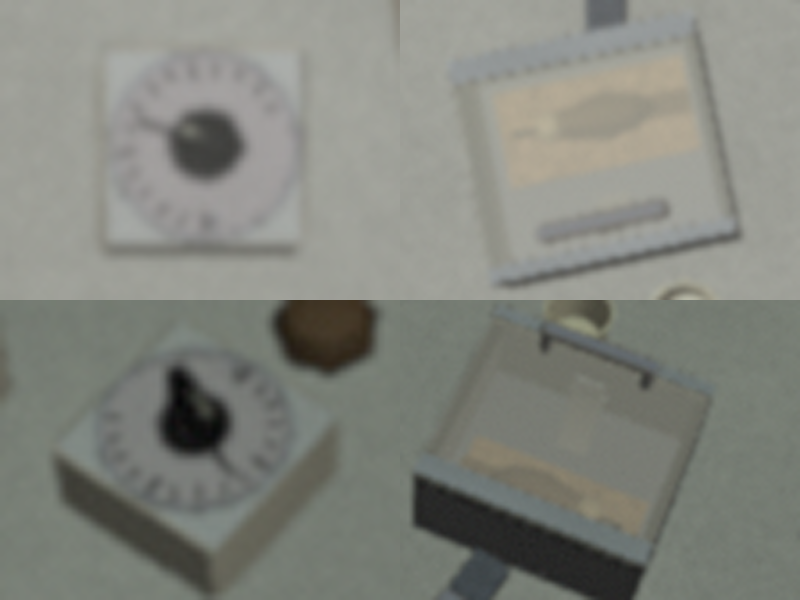

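Crops: the pointer runs left and slightly up from the knob (top px about (284,191)), and the zero mark is at about (295,208), so knob is about 1.9 rad. The handle bar runs from about (191,216) to (227,209). Next I'll measure using depth and rays.

```bash
cat >> h.py <<'E'
def cloud(n,d):
    i=ctrl.camera_info(n); f=192/np.tan(np.radians(i["fovy"]/2)); v,u=np.indices(d.shape)
    c=np.stack([(u-i["cx"])/f*d,(v-i["cy"])/f*d,d],-1); P=(c-i["t"])@np.array(i["R"]); P[d==0]=np.nan; return P
E
python3 - <<'E'
from h import *
for n in("top","scene"):
    z=np.load(n+"0.npz"); P=cloud(n,z["d"]); 
    cg=ray(n,*{"top":(294,195),"scene":(226,178)}[n],.06); cc=ray(n,*{"top":(203,195),"scene":(302,222)}[n],.1)
    near=lambda c,r:np.hypot(P[...,0]-c[0],P[...,1]-c[1])<r
    def rect(m,s):
        q=P[m][:,:2].astype(np.float32)
        if len(q)<5: print(n,s,len(q));return
        r=cv2.minAreaRect(q); print(n,s,len(q),np.round(r[0],4),np.round(r[1],4),round(r[2],1),"mean",q.mean(0).round(4),"z",np.median(P[m][:,2]).round(4))
    Z=P[...,2]
    rect(near(cg,.1)&(Z>.05)&(Z<.075),"gauge top")
    rect(near(cg,.05)&(Z>.085),"bar")
    rect(near(cc,.17)&(Z>.085)&(Z<.12),"case rim")
    rect(near(cc,.15)&(Z>.13)&(Z<.16),"handle")
    g=z["p"].max(2).astype(int)
    m=near(cg,.04)&(g<(100 if n=="top" else 50)); v,u=np.nonzero(m); print("skirt",ray(n,u.mean(),v.mean(),.075))
    for h in np.arange(0,.17,.01): print(int((near(cc,.15)&(abs(Z-h)<.005)).sum()),end=" ")
    print()
for a,s in(((284.3,191.1),.068),((295,207.6),.063)): print("top",ray("top",*a,s))
for a,s in(((224,161+5),.068),((231.5,182.5),.068),((234.4,167),.063)): print("scene",ray("scene",*a,s))
for a in((191,216),(227,209)): print("handle",ray("top",*a,.145))
E
```

```text
top gauge top 1138 [ 0.5866 -0.1508] [0.1209 0.1198] 0.7 mean [ 0.5856 -0.1496] z 0.0619
top bar 57 [ 0.5871 -0.1505] [0.0414 0.0138] 71.8 mean [ 0.5864 -0.1503] z 0.0989
top case rim 3706 [0.5826 0.1665] [0.2014 0.22  ] 13.3 mean [0.5838 0.1668] z 0.1106
top handle 166 [0.514  0.1503] [0.0157 0.1132] 13.4 mean [0.514  0.1492] z 0.1521
skirt [ 0.58701001 -0.15143591  0.075     ]
1113 190 71 27 27 32 28 16 19 10 169 3199 332 0 5 135 26 
scene gauge top 869 [ 0.5942 -0.1541] [0.1215 0.1196] 1.5 mean [ 0.5993 -0.1494] z 0.0634
scene bar 55 [ 0.5941 -0.1548] [0.042  0.0157] 72.2 mean [ 0.5958 -0.1527] z 0.1
scene case rim 3701 [0.5879 0.1614] [0.2051 0.2202] 13.1 mean [0.6014 0.1673] z 0.1113
scene handle 180 [0.5214 0.1462] [0.0162 0.112 ] 12.8 mean [0.5225 0.1476] z 0.1513
skirt [ 0.5951216  -0.15470762  0.075     ]
1346 201 253 87 91 89 93 101 93 102 109 3222 249 10 19 133 20 
top [ 0.59798615 -0.11592499  0.068     ]
top [ 0.54164239 -0.15390237  0.063     ]
scene [ 0.56693038 -0.18880678  0.068     ]
scene [ 0.60650509 -0.12019156  0.068     ]
scene [ 0.54431815 -0.15852206  0.063     ]
handle [0.5016128  0.19308437 0.145     ]
handle [0.52652159 0.07616607 0.145     ]
```

```bash
python3 -m crank '{"rotation":[[0,0,-7],[0,0,-7],[0,0,-7],[0,0,-7],[0,0,-7]],"slide":[[0,0,0],[0,0,0],[0,0,0],[0,0,0],[0,0,0]],"gripper":[1,1,1,1,1]}' | tail -3
python3 -m crank '{"rotation":[[0,0,-7],[0,0,-7],[0,0,-6],[0,0,0],[0,0,0]],"slide":[[0,0,0],[0,0,0],[0,0,0],[0.02,0.009,0],[0.0274,0.0125,0]],"gripper":[1,1,1,1,1]}' 20| tail -3
python3 -m crank '{"rotation":[[0,0,0],[0,0,0],[0,0,0],[0,0,0],[0,0,0]],"slide":[[0.0274,0.0125,0],[0.0274,0.0125,0],[0.0274,0.0125,0],[0.0274,0.0125,0],[0.0274,0.0125,0]],"gripper":[1,1,1,1,1]}' | tail -3
```

```text
contact_force: [0.0, 0.9, -0.7]
finger_gap: 0.0858
gripper_force: 0.0
contact_force: [0.6, 0.8, 0.2]
finger_gap: 0.0851
gripper_force: 0.0
contact_force: [1.1, 0.0, 0.1]
finger_gap: 0.0852
gripper_force: 0.0
```

```bash
python3 -m crank '{"rotation":[[0,0,0],[0,0,0],[0,0,0],[0,0,0],[0,0,0]],"slide":[[0.0274,0.0125,0],[0.0274,0.0125,0],[0.0274,0.0125,0],[0.0274,0.0125,0],[0.0274,0.0125,0]],"gripper":[1,1,1,1,1]}' >/dev/null
python3 -m crank '{"rotation":[[0,0,0],[0,0,0],[0,0,0],[0,0,0],[0,0,0]],"slide":[[0.0274,0.0125,0],[0.0274,0.0125,0],[0.0274,0.0125,0],[0.0274,0.0125,0],[0.0274,0.0125,0]],"gripper":[1,1,1,1,1]}'
cat >> h.py <<'E'
from scipy.spatial.transform import Rotation as Ro
def to(X,yaw=None):
    "tool-frame shift and turn to bring the TCP to X (yaw of tool x, deg)"
    s=ctrl.sense(); R=Ro.from_quat(s["ee_rot"]); M=R.as_matrix(); y=np.degrees(np.arctan2(M[1,0],M[0,0]))
    print("t",round(s["t"],2),"pos",np.round(s["tool_pos"],4),"yaw",round(y,2),"zaxis",M[:,2].round(3),"F",s["contact_force"].round(1),"gap",round(s["finger_gap"],4),"q",s["q"].round(2))
    print("shift now",(M.T@(np.array(X)-s["tool_pos"])).round(4), "" if yaw is None else f"tool z turn {-(yaw-y):.1f}")
    if yaw is not None:
        t=Ro.from_euler("z",yaw-y,degrees=True)*R
        print("shift after turn",(t.as_matrix().T@(np.array(X)-s["tool_pos"])).round(4))
E
python3 -c "
from h import *
to([.5905,-.1525,.2],72)"
```

```text
t: 2.18
tool_pos: [0.5242, -0.224, 0.2529]
ee_rot: [0.808, 0.589, -0.0, -0.0]
contact_force: [0.2, 0.3, -0.4]
finger_gap: 0.0849
gripper_force: 0.0
t 2.18 pos [ 0.5242 -0.224   0.2529] yaw 72.11 zaxis [-0.001  0.    -1.   ] F [ 0.2  0.3 -0.4] gap 0.0849 q [ 0.69  0.3  -0.43  1.51  0.12  1.36 -0.06]
shift now [0.0884 0.0412 0.0529] tool z turn 0.1
shift after turn [0.0885 0.041  0.0529]
```

```bash
python3 -m crank '{"rotation":[[0,0,0],[0,0,0],[0,0,0],[0,0,0],[0,0,0]],"slide":[[0.022,0.0103,0.012],[0.022,0.0103,0.012],[0.022,0.0103,0.012],[0.022,0.0103,0.012],[0,0,0]],"gripper":[1,1,1,1,1]}' >/dev/null
python3 - <<'E'
from h import *
to([.5905,-.1525,.2],72)
s=ctrl.sense()["tool_pos"]; o=[]
for n in("top","scene"):
    p,d=ctrl.capture(n); P=cloud(n,d); np.savez(n+"1.npz",p=p,d=d)
    u,v=proj(n,s).astype(int); print(n,u,v)
    o.append(cv2.resize(p[v-55:v+35,u-60:u+60,::-1],(800,600),interpolation=cv2.INTER_CUBIC)[:, :400*2])
    near=np.hypot(P[...,0]-s[0],P[...,1]-s[1])<.09
    for a,b in((.17,.19),(.19,.21),(.21,.23),(.23,.25),(.25,.27)):
        q=P[near&(P[...,2]>a)&(P[...,2]<b)][:,:2].astype(np.float32)
        if len(q)>5:
            r=cv2.minAreaRect(q); print(a,len(q),np.round(np.array(r[0])-s[:2],4),np.round(r[1],3),round(r[2],1))
cv2.imwrite("pics/grip1.png",cv2.resize(np.hstack(o),(800,300)))
E
```

```text
t 2.6 pos [ 0.5909 -0.148   0.202 ] yaw 72.52 zaxis [-0.003  0.005 -1.   ] F [-1.3  0.9 -0.8] gap 0.0853 q [ 0.54  0.42 -0.46  1.47  0.18  1.3  -0.25]
shift now [-0.0044  0.0009  0.002 ] tool z turn 0.5
shift after turn [-0.0044  0.001   0.002 ]
top 297 188
scene 226 152
0.19 26 [ 0.0015 -0.0062] [0.023 0.114] 75.0
0.21 43 [ 0.0018 -0.007 ] [0.023 0.114] 72.5
0.23 85 [ 0.0031 -0.006 ] [0.024 0.148] 71.7
0.25 143 [ 0.0047 -0.0043] [0.031 0.145] 71.5
```

View pics/grip1.png

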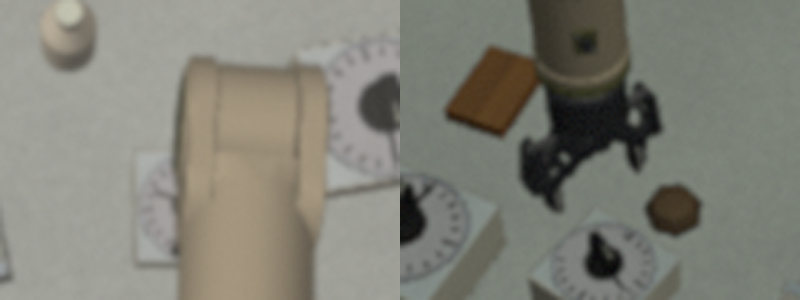

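The top view shows only the wrist, since the arm hides the fingers. In the scene view both open fingers are visible above the knob (crop px about (600,250)). I'll re-measure the fingers now that the arm is at rest.

```bash
python3 -m crank '{"rotation":[[0,0,0],[0,0,0],[0,0,0]],"slide":[[0,0,0],[0,0,0],[0,0,0]],"gripper":[1,1,1]}' >/dev/null
python3 - <<'E'
from h import *
to([.5905,-.1525,.2],72)
s=ctrl.sense()["tool_pos"]; n="scene"; p,d=ctrl.capture(n); P=cloud(n,d)
near=np.hypot(P[...,0]-s[0],P[...,1]-s[1])<.09
for a,b in((.19,.205),(.205,.22),(.22,.23)):
    q=P[near&(P[...,2]>a)&(P[...,2]<b)][:,:2].astype(np.float32)
    r=cv2.minAreaRect(q); print(a,len(q),np.round(np.array(r[0])-s[:2],4),np.round(r[1],3),round(r[2],1))
near=np.hypot(P[...,0]-.593,P[...,1]+.153)<.05
q=P[near&(P[...,2]>.085)&(P[...,2]<.115)][:,:2].astype(np.float32); print(cv2.minAreaRect(q))
to([.5905,-.1525,.2],72)
E
```

```text
t 2.95 pos [ 0.5895 -0.1555  0.2059] yaw 72.01 zaxis [ 0.001 -0.001 -1.   ] F [-0.  -0.5 -0. ] gap 0.0856 q [ 0.54  0.41 -0.46  1.47  0.19  1.3  -0.24]
shift now [ 0.0031 -0.      0.0059] tool z turn 0.0
shift after turn [ 0.0031 -0.      0.0059]
0.19 9 [0.006  0.0034] [0.024 0.095] 83.4
0.205 35 [ 0.0036 -0.0021] [0.023 0.113] 75.1
0.22 22 [ 0.0056 -0.0027] [0.02 0.11] 72.9
((0.5945374369621277, -0.15306134521961212), (0.04010998457670212, 0.014656635001301765), 72.66847229003906)
t 3.0 pos [ 0.5896 -0.1553  0.2059] yaw 72.02 zaxis [ 0.001 -0.001 -1.   ] F [ 0.2 -0.4  0.6] gap 0.0854 q [ 0.54  0.41 -0.46  1.47  0.19  1.3  -0.24]
shift now [0.0029 0.     0.0059] tool z turn 0.0
shift after turn [0.0029 0.     0.0059]
```

```bash
python3 -m crank '{"rotation":[[0,0,0],[0,0,0],[0,0,0],[0,0,0],[0,0,0]],"slide":[[0.0034,-0.0018,0],[0,0,0.02],[0,0,0.02],[0,0,0.02],[0,0,0.02]],"gripper":[1,1,1,1,1]}' >/dev/null
python3 -m crank '{"rotation":[[0,0,0],[0,0,0],[0,0,0],[0,0,0],[0,0,0]],"slide":[[0,0,0.016],[0,0,0.01],[0,0,0],[0,0,0],[0,0,0]],"gripper":[1,1,1,1,1]}'
python3 -c "
from h import *
to([.589,-.1515,.098],72)"
```

```text
t: 3.83
tool_pos: [0.59, -0.1504, 0.1007]
ee_rot: [0.808, 0.589, 0.001, 0.001]
contact_force: [0.3, 0.3, -0.8]
finger_gap: 0.0852
gripper_force: 0.0
t 3.83 pos [ 0.59   -0.1504  0.1007] yaw 72.11 zaxis [ 0.002 -0.    -1.   ] F [ 0.3  0.3 -0.8] gap 0.0852 q [ 0.52  0.5  -0.44  1.59  0.23  1.1  -0.28]
shift now [-0.0014 -0.0006  0.0027] tool z turn 0.1
shift after turn [-0.0014 -0.0006  0.0027]
```

```bash
python3 -m crank '{"rotation":[[0,0,0],[0,0,0],[0,0,0],[0,0,0],[0,0,0]],"slide":[[0,0,0.002],[0,0,0],[0,0,0],[0,0,0],[0,0,0]],"gripper":[0.3,0.2,0.1,0,0]}' 20 >/dev/null
python3 -m crank '{"rotation":[[0,0,0],[0,0,0],[0,0,0],[0,0,0],[0,0,0]],"slide":[[0,0,0],[0,0,0],[0,0,0],[0,0,0],[0,0,0]],"gripper":[0,0,0,0,0]}'
```

```text
t: 4.67
tool_pos: [0.5899, -0.1504, 0.0977]
ee_rot: [0.808, 0.589, 0.001, 0.001]
contact_force: [5.4, -1.1, -0.6]
finger_gap: 0.0136
gripper_force: 24.4
```

```bash
python3 -m crank '{"rotation":[[0,0,0],[0,0,-3],[0,0,-5],[0,0,-5],[0,0,-5]],"slide":[[0,0.001,0],[0,0,0],[0,0,0],[0,0,0],[0,0,0]],"gripper":[0,0,0,0,0]}'
python3 -m crank '{"rotation":[[0,0,-5],[0,0,-5],[0,0,-5],[0,0,-5],[0,0,-5]],"slide":[[0,0,0],[0,0,0],[0,0,0],[0,0,0],[0,0,0]],"gripper":[0,0,0,0,0]}'
python3 -c "
from h import *
to([.589,-.1515,.098],181)"
```

```text
t: 5.08
tool_pos: [0.59, -0.1505, 0.0976]
ee_rot: [0.705, 0.709, -0.0, -0.0]
contact_force: [0.4, -0.1, 3.9]
finger_gap: 0.0138
gripper_force: 25.0
t: 5.5
tool_pos: [0.59, -0.1505, 0.0977]
ee_rot: [0.535, 0.845, -0.0, -0.0]
contact_force: [1.2, -0.9, 3.3]
finger_gap: 0.0138
gripper_force: 25.0
t 5.5 pos [ 0.59   -0.1505  0.0977] yaw 115.37 zaxis [-0. -0. -1.] F [ 1.2 -0.9  3.3] gap 0.0138 q [ 0.63  0.54 -0.59  1.59  0.32  1.11  0.41]
shift now [-0.0005 -0.0013 -0.0003] tool z turn -65.6
shift after turn [ 0.001  -0.001  -0.0003]
```

```bash
python3 -m crank '{"rotation":[[0,0,-5],[0,0,-5],[0,0,-5],[0,0,-5],[0,0,-5]],"slide":[[0,0,0],[0,0,0],[0,0,0],[0,0,0],[0,0,0]],"gripper":[0,0,0,0,0]}' | sed -n 4p
python3 -m crank '{"rotation":[[0,0,-5],[0,0,-5],[0,0,-5],[0,0,-5],[0,0,-5]],"slide":[[0,0,0],[0,0,0],[0,0,0],[0,0,0],[0,0,0]],"gripper":[0,0,0,0,0]}' | sed -n 4p
python3 -m crank '{"rotation":[[0,0,-5],[0,0,-4],[0,0,-3],[0,0,-2],[0,0,0]],"slide":[[0,0,0],[0,0,0],[0,0,0],[0,0,0],[0,0,0]],"gripper":[0,0,0,0,0]}'
python3 -c "
from h import *
to([.589,-.1515,.098],181); print(ctrl.sense()['torque'])"
```

```text
contact_force: [0.6, -0.5, 3.4]
contact_force: [0.5, -1.5, 3.1]
t: 6.75
tool_pos: [0.59, -0.1506, 0.0977]
ee_rot: [0.007, 1.0, -0.0, -0.0]
contact_force: [-0.8, 0.2, 5.4]
finger_gap: 0.0137
gripper_force: 25.2
t 6.75 pos [ 0.59   -0.1506  0.0977] yaw 179.22 zaxis [-0. -0. -1.] F [-0.8  0.2  5.4] gap 0.0137 q [ 0.78  0.61 -0.81  1.58  0.47  1.16  1.42]
shift now [ 0.001  -0.0009 -0.0003] tool z turn -1.8
shift after turn [ 0.001  -0.0009 -0.0003]
[-0.13312109  0.03780473  0.08312522]
```

```bash
python3 -m crank '{"rotation":[[0,0,-1],[0,0,-0.5]],"slide":[[0,0,0],[0,0,0]],"gripper":[0,0]}' >/dev/null
python3 -c "
from h import *
to([.589,-.1515,.098],181); print(ctrl.sense()['torque'])"
python3 -m crank '{"rotation":[[0,0,-1],[0,0,-1],[0,0,0]],"slide":[[0,0,0],[0,0,0],[0,0,0]],"gripper":[0,0,0]}'>/dev/null
python3 -c "
from h import *
to([.589,-.1515,.098],181); print(ctrl.sense()['torque'])"
```

```text
t 6.92 pos [ 0.59   -0.1507  0.0977] yaw -179.4 zaxis [-0. -0. -1.] F [-0.7 -0.1  5.4] gap 0.0136 q [ 0.78  0.61 -0.82  1.58  0.47  1.16  1.44]
shift now [ 0.001  -0.0008 -0.0003] tool z turn -360.4
shift after turn [ 0.001  -0.0008 -0.0003]
[-0.17611544  0.18141888 -0.05757178]
t 7.17 pos [ 0.59   -0.1506  0.0977] yaw -177.43 zaxis [-0.  0. -1.] F [-0.8 -0.   5.2] gap 0.0134 q [ 0.79  0.61 -0.83  1.58  0.48  1.16  1.47]
shift now [ 0.0011 -0.0008 -0.0003] tool z turn -358.4
shift after turn [ 0.001  -0.0009 -0.0003]
[ 0.02427312  0.1167604  -0.64737216]
```

```bash
python3 -m crank '{"rotation":[[0,0,0],[0,0,0],[0,0,0],[0,0,0],[0,0,0]],"slide":[[0,0,0],[0,0,0],[0,0,0],[0,0,0],[0,0,0]],"gripper":[0,0,0.5,1,1]}' >/dev/null
python3 -m crank '{"rotation":[[0,0,0],[0,0,0],[0,0,0],[0,0,0],[0,0,0]],"slide":[[0,0,0],[0,0,0],[0,0,0],[0,0,-0.01],[0,0,-0.03]],"gripper":[1,1,1,1,1]}'
python3 -m crank '{"rotation":[[0,0,0],[0,0,0],[0,0,0],[0,0,0],[0,0,5]],"slide":[[0,0,-0.03],[0,0,-0.03],[0,0,-0.03],[0,0,-0.015],[0,0,0]],"gripper":[1,1,1,1,1]}'>/dev/null
python3 -m crank '{"rotation":[[0,0,7],[0,0,7],[0,0,7],[0,0,7],[0,0,7]],"slide":[[0,0,0],[0,0,0],[0,0,0],[0,0,0],[0,0,0]],"gripper":[1,1,1,1,1]}'>/dev/null
python3 -m crank '{"rotation":[[0,0,7],[0,0,7],[0,0,7],[0,0,7],[0,0,7]],"slide":[[0,0,0],[0,0,0],[0,0,0],[0,0,0],[0,0,0]],"gripper":[1,1,1,1,1]}'>/dev/null
python3 -c "
from h import *
to([.516,.149,.235],103.2)"
```

```text
t: 8.0
tool_pos: [0.5876, -0.1506, 0.134]
ee_rot: [-0.023, 1.0, 0.001, -0.004]
contact_force: [-0.4, -0.6, -0.5]
finger_gap: 0.0857
gripper_force: 0.0
t 9.25 pos [ 0.5902 -0.1503  0.2432] yaw 107.3 zaxis [ 0.001  0.    -1.   ] F [0.6 1.1 0.5] gap 0.0853 q [ 0.66  0.42 -0.64  1.41  0.25  1.39  0.32]
shift now [0.3078 0.0182 0.0082] tool z turn 4.1
shift after turn [ 0.3083 -0.0039  0.0082]
```

```bash
python3 -m crank '{"rotation":[[0,0,4.1],[0,0,0],[0,0,0],[0,0,0],[0,0,0]],"slide":[[0,0,0],[0.02,-0.001,0],[0.03,-0.001,0],[0.03,-0.001,0],[0.03,-0.001,0]],"gripper":[1,1,1,1,1]}'>/dev/null
python3 -m crank '{"rotation":[[0,0,0],[0,0,0],[0,0,0],[0,0,0],[0,0,0]],"slide":[[0.03,0,0],[0.03,0,0],[0.03,0,0],[0.03,0,0],[0.03,0,0]],"gripper":[1,1,1,1,1]}'>/dev/null
python3 -m crank '{"rotation":[[0,0,0],[0,0,0],[0,0,0],[0,0,0],[0,0,0]],"slide":[[0.03,0,0],[0.018,0,0.005],[0,0,0],[0,0,0],[0,0,0]],"gripper":[1,1,1,1,1]}'>/dev/null
python3 - <<'E'
from h import *
to([.516,.149,.22],103.2); s=ctrl.sense()["tool_pos"]
o=[]
for n in("top","scene"):
    p,d=ctrl.capture(n); P=cloud(n,d); np.savez(n+"2.npz",p=p,d=d)
    c=np.array([.589,-.1515,.08]); near=np.hypot(P[...,0]-c[0],P[...,1]-c[1])<.05
    q=P[near&(P[...,2]>.085)&(P[...,2]<.12)][:,:2].astype(np.float32)
    if len(q)>5:print(n,"knob",cv2.minAreaRect(q))
    near=np.hypot(P[...,0]-s[0],P[...,1]-s[1])<.1
    for a,b in((.2,.215),(.215,.23),(.23,.24),(.14,.16)):
        q=P[near&(P[...,2]>a)&(P[...,2]<b)][:,:2].astype(np.float32)
        if len(q)<5: continue
        r=cv2.minAreaRect(q); print(n,a,len(q),np.round(np.array(r[0])-s[:2],4),np.round(r[1],3),round(r[2],1))
    u,v=proj(n,c).astype(int);o.append(cv2.resize(p[v-30:v+30,u-40:u+40,::-1],(400,300),interpolation=cv2.INTER_CUBIC))
cv2.imwrite("pics/knob2.png",np.hstack(o))
E
```

```text
t 10.5 pos [0.5145 0.1473 0.2378] yaw 103.5 zaxis [ 0. -0. -1.] F [-0.  -0.5  0.3] gap 0.0853 q [ 0.31  0.29 -0.79  1.62  0.21  1.33 -0.27]
shift now [0.0013 0.0018 0.0178] tool z turn 0.3
shift after turn [0.0013 0.0018 0.0178]
top knob ((0.5869757533073425, -0.15054653584957123), (0.014223378151655197, 0.03863805904984474), 89.85028076171875)
top 0.14 39 [ 0.0095 -0.0395] [0.016 0.026] 13.1
scene knob ((0.5947791934013367, -0.15478654205799103), (0.039568446576595306, 0.01451427023857832), 2.5691959857940674)
scene 0.23 5 [0.0533 0.0061] [0.006 0.02 ] 10.1
scene 0.14 167 [ 0.0066 -0.0011] [0.018 0.112] 13.2
```

View pics/knob2.png

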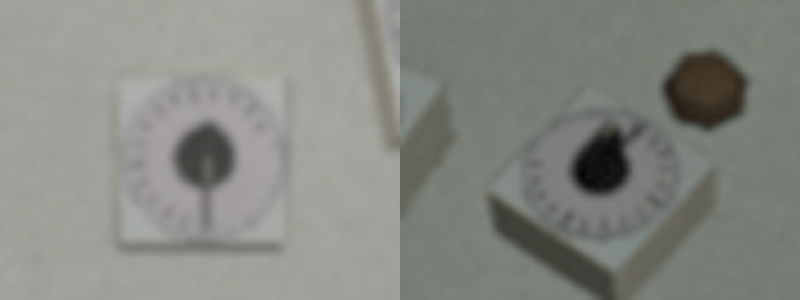

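The pointer now lies on the zero mark (top crop about (207,230)). Next I'll descend on the handle.

```bash
python3 -m crank '{"rotation":[[0,0,0],[0,0,0],[0,0,0],[0,0,0],[0,0,0]],"slide":[[0.0013,0.0018,0],[0,0,0.02],[0,0,0.02],[0,0,0.02],[0,0,0.015]],"gripper":[1,1,1,1,1]}' >/dev/null
python3 -m crank '{"rotation":[[0,0,0],[0,0,0],[0,0,0],[0,0,0],[0,0,0]],"slide":[[0,0,0.01],[0,0,0.005],[0,0,0],[0,0,0],[0,0,0]],"gripper":[1,1,1,1,1]}'
python3 -c "
from h import *
to([.516,.149,.147],103.2)"
```

```text
t: 11.43
tool_pos: [0.5164, 0.1499, 0.1484]
ee_rot: [0.619, 0.785, 0.001, 0.0]
contact_force: [0.1, -0.2, 0.5]
finger_gap: 0.0851
gripper_force: 0.0
t 11.43 pos [0.5164 0.1499 0.1484] yaw 103.51 zaxis [ 0.002  0.001 -1.   ] F [ 0.1 -0.2  0.5] gap 0.0851 q [ 0.28  0.37 -0.76  1.73  0.28  1.15 -0.33]
shift now [-0.0007 -0.0006  0.0014] tool z turn 0.3
shift after turn [-0.0007 -0.0006  0.0014]
```

```bash
python3 -m crank '{"rotation":[[0,0,0],[0,0,0],[0,0,0],[0,0,0],[0,0,0]],"slide":[[0,0,0.001],[0,0,0],[0,0,0],[0,0,0],[0,0,0]],"gripper":[0.4,0.2,0.1,0,0]}' 20 >/dev/null
python3 -m crank '{"rotation":[[0,0,0],[0,0,0],[0,0,0],[0,0,0],[0,0,0]],"slide":[[0,0,0],[0,0,0],[0,0,0],[0,0,0],[0,0,0]],"gripper":[0,0,0,0,0]}' 70
python3 -c "
from h import *
to([.516,.149,.147],103.2)"
```

```text
t: 12.27
tool_pos: [0.5175, 0.1501, 0.147]
ee_rot: [0.619, 0.785, 0.002, 0.001]
contact_force: [7.2, 2.7, -3.4]
finger_gap: 0.014
gripper_force: 68.2
t 12.27 pos [0.5175 0.1501 0.147 ] yaw 103.49 zaxis [ 0.004  0.002 -1.   ] F [ 7.2  2.7 -3.4] gap 0.014 q [ 0.28  0.37 -0.76  1.73  0.28  1.15 -0.33]
shift now [-0.0007 -0.0017 -0.    ] tool z turn 0.3
shift after turn [-0.0007 -0.0017 -0.    ]
```

```bash
python3 -m crank '{"rotation":[[0,0,0],[0,0,0],[0,0,0],[0,0,0],[0,0,0]],"slide":[[0,0.0003,-0.001],[0,0.0003,-0.001],[0,0.0003,-0.001],[0,0,0],[0,0,0]],"gripper":[0,0,0,0,0]}'
python3 -m crank '{"rotation":[[0,0,0],[0,0,0],[0,0,0],[0,0,0]],"slide":[[0,0.0003,-0.001],[0,0.0003,-0.001],[0,0,0],[0,0,0]],"gripper":[0,0,0,0]}'
```

```text
t: 12.68
tool_pos: [0.5178, 0.1501, 0.1485]
ee_rot: [0.619, 0.785, 0.001, 0.0]
contact_force: [11.1, 4.1, -14.7]
finger_gap: 0.0135
gripper_force: 68.4
t: 13.02
tool_pos: [0.5182, 0.1502, 0.1501]
ee_rot: [0.619, 0.785, 0.001, -0.0]
contact_force: [11.5, 3.4, -18.3]
finger_gap: 0.0141
gripper_force: 68.4
```

```bash
python3 -m crank '{"rotation":[[0,0,0],[0,0,0],[0,0,0],[0,0,0]],"slide":[[0,0.001,-0.001],[0,0.001,-0.001],[0,0,0],[0,0,0]],"gripper":[0,0,0,0]}'
python3 -m crank '{"rotation":[[0,0,0],[0,0,0],[0,0,0],[0,0,0]],"slide":[[0,0.0003,-0.001],[0,0.0003,-0.001],[0,0,0],[0,0,0]],"gripper":[0,0,0,0]}'
```

```text
t: 13.35
tool_pos: [0.5188, 0.1504, 0.1516]
ee_rot: [0.619, 0.785, -0.0, -0.001]
contact_force: [6.3, 2.0, -15.1]
finger_gap: 0.0136
gripper_force: 68.6
t: 13.68
tool_pos: [0.5196, 0.1505, 0.1542]
ee_rot: [0.619, 0.785, 0.0, -0.001]
contact_force: [5.0, 1.5, -9.7]
finger_gap: 0.0142
gripper_force: 69.0
```

Free of the peak. I'll raise it to about 21 mm in small steps, so z is about 0.168.

```bash
python3 -m crank '{"rotation":[[0,0,0],[0,0,0],[0,0,0],[0,0,0],[0,0,0]],"slide":[[0,0.0005,-0.001],[0,0.0005,-0.001],[0,0.0004,-0.001],[0,0.0004,-0.001],[0,0,0]],"gripper":[0,0,0,0,0]}'
python3 -m crank '{"rotation":[[0,0,0],[0,0,0],[0,0,0],[0,0,0],[0,0,0]],"slide":[[0,0.0004,-0.001],[0,0.0004,-0.001],[0,0.0004,-0.001],[0,0.0004,-0.001],[0,0,0]],"gripper":[0,0,0,0,0]}'
python3 -m crank '{"rotation":[[0,0,0],[0,0,0],[0,0,0],[0,0,0],[0,0,0]],"slide":[[0,0.0004,-0.001],[0,0.0004,-0.001],[0,0.0004,-0.001],[0,0,0],[0,0,0]],"gripper":[0,0,0,0,0]}'
```

```text
t: 14.1
tool_pos: [0.5214, 0.151, 0.1595]
ee_rot: [0.619, 0.785, -0.0, -0.0]
contact_force: [1.2, 0.9, -5.7]
finger_gap: 0.014
gripper_force: 69.4
t: 14.52
tool_pos: [0.5228, 0.1513, 0.1635]
ee_rot: [0.619, 0.785, -0.0, -0.0]
contact_force: [-1.2, 0.2, -4.3]
finger_gap: 0.0138
gripper_force: 69.6
t: 14.93
tool_pos: [0.524, 0.1516, 0.1665]
ee_rot: [0.619, 0.785, -0.0, -0.0]
contact_force: [-3.9, -1.7, -2.8]
finger_gap: 0.0139
gripper_force: 69.8
```

```bash
python3 -m crank '{"rotation":[[0,0,0],[0,0,0],[0,0,0],[0,0,0],[0,0,0]],"slide":[[0,0,-0.001],[0,0,0],[0,0,0],[0,0,0],[0,0,0]],"gripper":[0,0,0,0,0]}'
python3 - <<'E'
from h import *
p,d=ctrl.capture("scene"); P=cloud("scene",d); a=np.radians(13.2); c=np.array([.584,.1645])
def L(P): D=P[...,:2]-c; return D[...,0]*np.cos(a)+D[...,1]*np.sin(a), -D[...,0]*np.sin(a)+D[...,1]*np.cos(a)
for nm,Q in(("before",cloud("scene",np.load("scene0.npz")["d"])),("now",P)):
    x,y=L(Q); m=(abs(x)<.09)&(abs(y)<.1)&(Q[...,2]>.1)&(Q[...,2]<.14)
    print(nm,m.sum(),np.polyfit(x[m],Q[m][:,2],1))
cv2.imwrite("pics/end.png",cv2.resize(p[120:300,180:420,::-1],(800,600)))
s=ctrl.sense(); print(s["joint_velocities"].round(4),s["t"],s["tool_pos"],s["gripper_force"])
E
```

```text
t: 15.35
tool_pos: [0.5243, 0.1517, 0.1675]
ee_rot: [0.619, 0.785, 0.0, 0.0]
contact_force: [-2.3, -0.5, -3.4]
finger_gap: 0.0138
gripper_force: 69.8
before 2849 [2.38784704e-05 1.11534904e-01]
now 2952 [-0.12030305  0.1240436 ]
[-0.0003 -0.0011 -0.0008 -0.0007 -0.0012 -0.0019 -0.0004] 15.4 [0.52432282 0.15164538 0.16750903] 69.8216199874878
```

View pics/end.png

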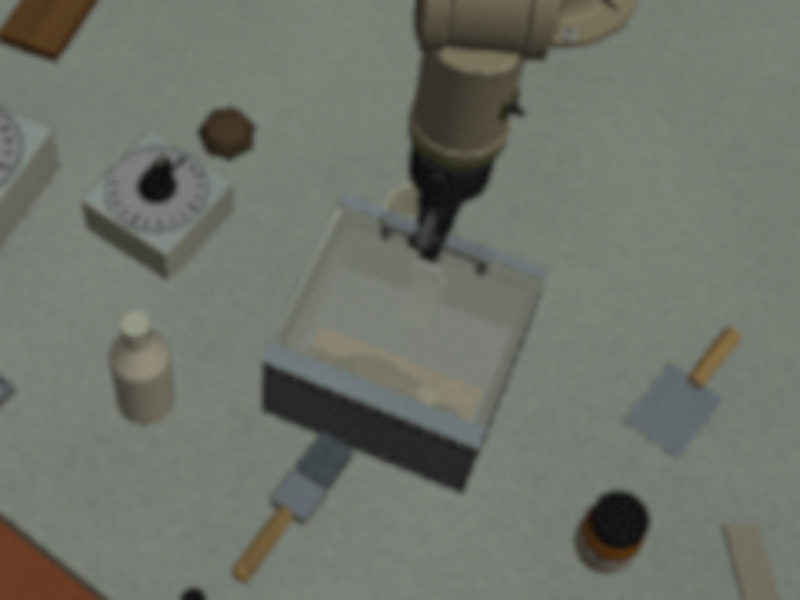

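The picture shows the gripper holding the bar at (430,240). The lid is tilted about 0.12 rad (about 24 mm at the front edge), the pointer is at zero, and the bystanders in view haven't moved. Handing in.

```bash
python3 -c "
from cell import ctrl
print(ctrl.job_done())"
```

```text
the job is handed in; nothing more can be done
None
```

I turned the knob back to its zero stop, broke the lid free without it flying open, and handed in at about 15.4 s with the lid held still by its handle at about 0.12 rad (about 24 mm at the front edge); the hand-in returned no verdict.

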